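# Lift the white blood-grouping tile off its stand and park it on the mat

## Robot

A 6-joint arm with a two-finger parallel gripper is mounted at the origin on the work surface. World frame = base frame: x ahead of the robot, y to its left, z up, the work surface at z = 0. Lengths are in mm, angles in rad, forces in N, time in s.
With the tool pointing down it reaches from about 350 to 850 mm from the base axis. Payload 8.1 kg.
Tool frame: the origin (TCP) lies midway between the tips of the shut fingers; the grasp point (between the pads) lies 19 mm behind it; z points along the fingers, y is the line along which they close (so a half turn about z gives the same grasp; the last joint's range is limited). The gripper opens to 85 mm and grips with 20 to 120 N. Pads are 22 mm wide; open, the fingers measure 114 mm over their backs; the gripper's body (76 mm by 85 mm) begins 54 mm behind the grasp point. The pads swing forward as they close: fully open they stand 13 mm farther back than shut.
Start: joints at [1.22, 0.13, 1.488, -0, 1.523, -0.085], TCP at [157.587, 578.94, 210.892] pointing down, gripper open.
Joint ranges: [-2.96, 2.96], [-0.89, 2.26], [0.02, 2.5], [-1.34, 4.48], [0, 2.73], [-2.66, 2.66]. Speed limits (rad/s): [2.39, 2.39, 2.79, 3.14, 3.14, 3.14].

## Interface

Orientations are given as [roll, pitch, yaw] about the fixed x, y, z axes, in that order (R = Rz(yaw) Ry(pitch) Rx(roll)).
In Python, from bench import * gives the robot as it stands.
- The arm moves only by the tool jog_arm, never from a script. Its arguments are lists of equal length, an entry for each row: "delta_pos": the shift along the tool's x, y, z in m, a list of three; "dr": the turn, a rotation vector about the tool's x, y, z in rad, a list of three. A call has exactly 5 rows; each row is the pose to reach, as a shift and turn from the pose commanded when the call began, along the tool's axes at that moment; what a row does not reach only later rows make up. A row lasts 1/8 s, in which the tool goes at most 62.5 mm and 10.7 degrees, less where a joint would pass 70% of its speed; a pose out of reach is approached as far as the arm can. A call with a gripper value outside its range is refused whole. "hand" is the opening in per cent of the stroke, from 0 (shut) to 100 (fully open), set as the call begins (left out, the last holds). The fingers move at their own pace and stop on an object; "squeeze" is the grip in N (left out, the last holds). Time passes only in rows, so rows that repeat a pose let the fingers close, or fill a call up. It gives the time, the measured TCP pose, the force, the opening and the grip force at its end, in the units of the state.
- read_state(): the state, without advancing time (a new reading comes with each control period).
- capture(name): name is "scene" or "top" or "wrist"; returns a dict with "image" (400x640x3 uint8, red, green, blue), "vertical_fov" (degrees; the focal length in pixels is half the picture's height over the tangent of half this angle, whatever the lens; pixels are square), "cx", "cy" (the principal point, pixels), "extrinsics" (4x4, takes a point from world to camera coordinates). Camera axes: x right, y down, z forward; pixel columns grow to the right and rows downward; lengths in mm; the calibration is good to about 2 mm. A picture is of the moment at which its call begins. There is no depth.
- finish_job(): hands the job in; it is judged then, once.
The state is a dict: "clock": time; "joints": joint angles; "qd": joint speeds; "tau": joint torques, N m; "tcp_pos": TCP position; "orientation": TCP orientation; "wrist_force": force on the tool from outside, world axes, zero at the start; "ft_torque": the same for the moment, N m; "finger_gap": finger opening in mm; "gripper_force": force on a finger pad.
Only numpy, scipy, OpenCV 4.12 (cv2) and the standard library are available. Lean on these libraries where they do the work, as an engineer would, in place of code of your own. Each camera call takes 0.05 s, during which the arm holds its last target. There are 200 camera calls.

## Task

Pick up the lifter by its orange grip, slide its steel blade under the white blood-grouping tile on its stand, lift the tile off, and set the lifter down gently, not dropping it, flat on the round blue mat, with the tile still lying on the middle of the blade and in the middle of the mat. Let go of the lifter there. Never touch the tile with the gripper, do not tip it, and leave the green tile where it is.

Things in the scene. Friction and masses are not known exactly. Their poses are not given: they have to be found in the camera images.
- tile: White tile, 12 grey wells, 80 (x) x 120 (y) x 6 mm, 0.09-0.18 kg. Origin: centre of underside; +x away from the robot. Lies loose on a fixed stand (100 x 130 mm, centred within 5 mm), underside 30 mm above the table, on two blue rails along x under its y edges. Between the rails: 98 mm, open at both ends, grey floor 3 mm high, so the blade passes at 3 to 30 mm height, in from the robot side.
- lifter_grip (a point): Lifter, 0.30 kg, loose, flat on the table: steel blade 64 x 3 mm with an upright handle at its rear. Point: centre of the orange grip, 26 x 26 x 60 mm tall, 90 mm above the blade's underside, on a 16 mm post. z up, x to the blade's tip. Grip from above across x or y. The blade runs from 16 mm behind the point to 127 mm ahead; its middle for the tile is 72 mm ahead, 87 mm below.
- mat: Round flat mat, blue with a black rim, 220 mm in diameter, 4 mm thick, fixed on the table. Origin: centre of its underside, on the table; z up. The lifter may stand on it any way round.
- green_tile: Green tile with six white wells, the same size as the white one and on an identical stand beside it (which of the two places is which varies). Origin: centre of its underside. Leave it alone.
There are look-alikes about, which are no part of the job. There is more than one size of the part that bears lifter_grip; the job needs the middle-sized.

How it is judged:
By the outcome, as a careful person would: the job done as asked, in the order asked, and still so for the second after the job is handed in, with the robot touching nothing.
It also fails if it takes over 51 s, if anything falls off the work surface, if the arm or the gripper's body presses on something with over 40 N, if the wrist force passes 120 N, or if a joint passes its speed limit or range.

## Working session

There is one attempt and no reset: what is moved stays moved. The work goes in short steps, Python scripts to look and compute and a tool call to move; the robot and the scene stay as the last step left them, time stands still between calls to the robot, and variables do not carry over. Pictures are saved under pics/ and viewed, at most 11 in all, crops included, and the job is handed in when it is done.

Besides the shell and the picture viewer there is one more tool, called after "Emit:" as name(argument=value, ...), one argument or row to a line, values as JSON. jog_arm: Moves the arm, as the interface text tells. Its arguments: {"type":"object","properties":{"delta_pos":{"type":"array"},"dr":{"type":"array"},"hand":{"type":"number"},"squeeze":{"type":"number"}},"required":["delta_pos","dr"]}

```bash
mkdir -p pics; ls
cat > h.py <<'E'
from bench import *
import numpy as np, cv2
def snap(n,f):
    c=capture(n); cv2.imwrite('pics/'+f,c['image'][:,:,::-1]); np.save('pics/'+f+'.npy',c,allow_pickle=True); return c
def load(f): return np.load('pics/'+f+'.npy',allow_pickle=True).item()
def ray(c,u,v,z):
    f=c['image'].shape[0]/2/np.tan(np.radians(c['vertical_fov'])/2)
    E=np.array(c['extrinsics']); R,t=E[:3,:3],E[:3,3]
    o=-R.T@t; d=R.T@np.array([(u-c['cx'])/f,(v-c['cy'])/f,1]); return o+d*(z-o[2])/d[2]
def proj(c,p):
    f=c['image'].shape[0]/2/np.tan(np.radians(c['vertical_fov'])/2)
    E=np.array(c['extrinsics']); q=E[:3,:3]@np.array(p)+E[:3,3]; return np.array([c['cx']+f*q[0]/q[2],c['cy']+f*q[1]/q[2]])
E
python3 - <<'E'
from h import *
for n in('scene','top'):
    c=snap(n,n+'1.png'); E=np.array(c['extrinsics']); print(n,c['vertical_fov'],c['cx'],c['cy'],-E[:3,:3].T@E[:3,3], c.keys())
print(read_state())
E
```

```text
pics
scene 48.797985299494435 318.8941893329294 193.45774202262567 [ 893.13149631  921.0835389  1210.23947075] dict_keys(['image', 'vertical_fov', 'cx', 'cy', 'extrinsics'])
top 49.638087035133346 318.6166753106077 202.37440859809453 [ 303.71483901   58.01461386 1179.15916214] dict_keys(['image', 'vertical_fov', 'cx', 'cy', 'extrinsics'])
{'clock': 0.1, 'joints': array([ 1.21960769e+00,  1.31091025e-01,  1.48914960e+00,  1.63192458e-05,
        1.52300368e+00, -8.53895003e-02]), 'qd': array([-0.00018773, -0.00279942, -0.00228405, -0.0005881 ,  0.0010313 ,
        0.00098584]), 'tau': array([ 5.09225993e-04, -5.70956290e+01, -5.01937938e+01, -2.94465535e-04,
        8.20076675e-03,  5.43186820e-05]), 'tcp_pos': array([157.39538448, 578.44993015, 209.95755714]), 'orientation': array([-3.13994841e+00, -1.57102070e-04,  2.87579260e+00]), 'wrist_force': array([ 0.15447985,  0.4276702 , -0.35900735]), 'ft_torque': array([ 0.01549942, -0.02041997, -0.00565278]), 'gripper_force': 0.0, 'finger_gap': 85.66744722222192}
```

View pics/top1.png

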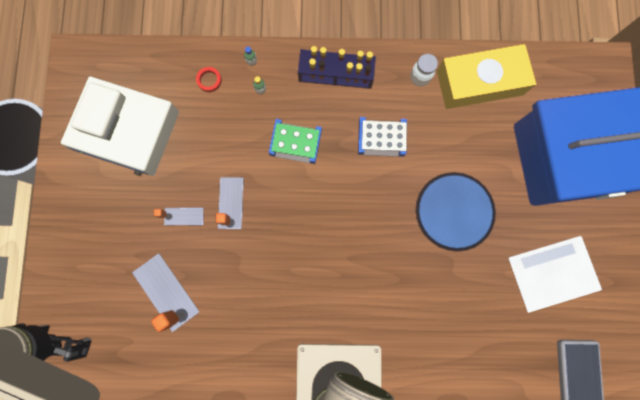

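View pics/scene1.png

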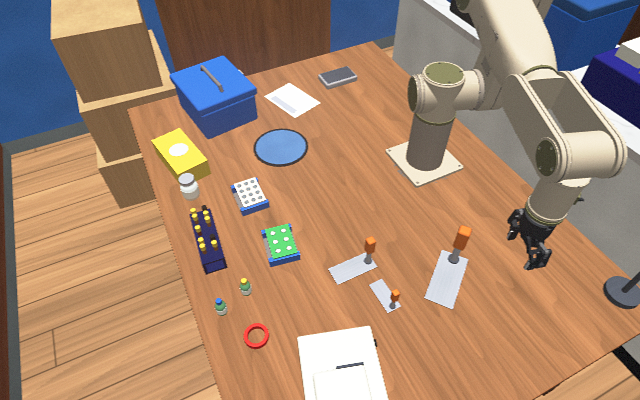

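Top view: orange grips are at (158,213) small, (222,218) middle and (161,321) large. The white tile is at (384,137), the green tile at (296,140) and the mat at (456,211). In the scene view the same lifters are at (395,295) small, (370,245) middle and (463,237) large. I choose the middle-sized one, then measure it and check its crop.

```bash
cat > m.py <<'E'
from h import *
t=load('top1.png'); s=load('scene1.png')
def org(c):
    h=cv2.cvtColor(c['image'],cv2.COLOR_RGB2HSV); m=cv2.inRange(h,(4,190,150),(16,255,255))
    n,l,st,ce=cv2.connectedComponentsWithStats(m); return [(st[i],ce[i]) for i in range(1,n) if st[i][4]>25]
def tri(p,q):
    # two-view intersection
    A=[];
    a0,a1=ray(t,*p,0),ray(t,*p,200); b0,b1=ray(s,*q,0),ray(s,*q,200)
    d,e=a1-a0,b1-b0; x=np.linalg.lstsq(np.c_[d,-e],b0-a0,rcond=None)[0]
    P,Q=a0+x[0]*d,b0+x[1]*e; return (P+Q)/2,np.linalg.norm(P-Q)
np.set_printoptions(precision=1,suppress=True)
T,S=org(t),org(s)
for a in T: print('top',a[0],a[1])
for a in S: print('scene',a[0],a[1])
for a in T:
  for b in S:
    P,e=tri(a[1],b[1])
    if e<12: print(a[1],b[1],P,e)
# blade corners, mid: grey-blue mask in window
im=t['image']; h=cv2.cvtColor(im,cv2.COLOR_RGB2HSV)
w=np.zeros(im.shape[:2],np.uint8)
def rect(mask,box,z,name):
    k=np.zeros_like(mask); x0,y0,x1,y1=box; k[y0:y1,x0:x1]=mask[y0:y1,x0:x1]
    cs=cv2.findContours(k,cv2.RETR_EXTERNAL,cv2.CHAIN_APPROX_NONE)[0]; c=max(cs,key=cv2.contourArea)
    W=np.array([ray(t,*p[0],z)[:2] for p in c],np.float32); r=cv2.minAreaRect(W); print(name,r); return c
rect(cv2.inRange(h,(100,20,90),(135,110,230)),(205,165,255,240),3,'blade')
rect(cv2.inRange(h,(0,0,170),(180,40,255)),(350,110,415,160),36,'tile')
rect(cv2.inRange(h,(45,100,60),(85,255,255)),(260,110,330,170),36,'green')
m=cv2.inRange(h,(95,100,40),(125,255,255))
rect(m,(400,160,510,260),4,'mat')
k=np.zeros_like(m);k[160:260,400:510]=m[160:260,400:510]; M=cv2.moments(k,True); print('mat',ray(t,M['m10']/M['m00'],M['m01']/M['m00'],4), ray(t,M['m10']/M['m00']+40,M['m01']/M['m00'],4))
cv2.imwrite('pics/crop.png',cv2.resize(np.hstack([im[160:250,140:260],s['image'][220:310,300:420]])[:,:,::-1],None,fx=3.3,fy=3.3,interpolation=cv2.INTER_CUBIC))
E
python3 m.py
```

```text
blade ((480.64990234375, 300.4642333984375), (136.49574279785156, 60.755126953125), 0.37093520164489746)
tile ((666.9178466796875, -119.23554992675781), (120.9002685546875, 84.0826187133789), 88.30142211914062)
green ((649.7158203125, 124.77012634277344), (118.93296813964844, 78.4424819946289), 81.41926574707031)
mat ((465.3619384765625, -318.3593444824219), (196.39776611328125, 200.3170166015625), 0.8756160736083984)
mat [ 464.4 -318.3    4. ] [ 466.1 -428.1    4. ]
```

View pics/crop.png

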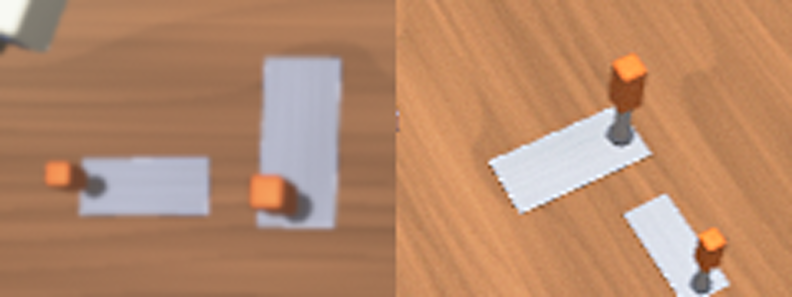

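The crop confirms the middle lifter: its blade measures 136 x 61 mm against 143 x 64 mm expected, and its tip points along +x. My orange mask was too strict, so I'll redo the grip measurement and work out the first move.

```bash
sed -i 's/(4,190,150),(16,255,255)/(3,140,110),(13,255,255)/; s/>25\]/>12]/' m.py
cat >> h.py <<'E'
from scipy.spatial.transform import Rotation as Ro
def go(p,yaw,roll=np.pi,pitch=0):
    s=read_state(); R=Ro.from_euler('xyz',s['orientation']); T=Ro.from_euler('xyz',[roll,pitch,yaw])
    print('d',np.round(R.inv().apply(np.array(p)-s['tcp_pos'])/1000,4),'dr',np.round((R.inv()*T).as_rotvec(),4),'tcp',np.round(s['tcp_pos'],1),np.round(s['orientation'],3),'t',s['clock'],'F',np.round(s['wrist_force'],1),'gap',s['finger_gap'],s['gripper_force'])
E
python3 m.py; python3 -c "
from h import *
c=load('top1.png')
print(ray(c,221.8,218.2,120)); go([425,300,180],np.pi)"
```

```text
top [195  66  27  26 129] [208.6  79.3]
top [200  71  18  17  81] [208.   78.4]
top [153 209  12   8  83] [158.5 212.6]
top [215 213  14  11 122] [221.1 218.3]
top [151 313  20  20 278] [160.6 322.1]
scene [452 225  20  26 263] [461.2 238.8]
scene [364 236  13  18 151] [369.5 245.6]
scene [365 264  14  10  21] [372.2 269.4]
scene [461 272   6  17  23] [463.4 279.3]
scene [346 274  18   9  21] [354.1 277.7]
scene [391 289  10  15  76] [395.3 295.9]
scene [457 288   4  11  14] [458.6 293.1]
scene [422 293  19  13  30] [429.7 300.6]
scene [388 307  14   7  16] [394.8 310. ]
scene [243 325   7  16  18] [244.6 332.4]
scene [256 328  10  15  24] [261.7 333.8]
scene [531 332 109  68 190] [585.  365.8]
scene [261 337   9  11  15] [265.7 342.1]
[158.5 212.6] [395.3 295.9] [440.4 471.2  69.3] 0.7454351786237053
[158.5 212.6] [394.8 310. ] [446.6 489.4  20.2] 0.4195061325048885
[221.1 218.3] [369.5 245.6] [426.6 302.9  92. ] 1.9242054536094924
[160.6 322.1] [461.2 238.8] [177.9 423.6 123.8] 11.521021250189259
blade ((480.64990234375, 300.4642333984375), (136.49574279785156, 60.755126953125), 0.37093520164489746)
tile ((666.9178466796875, -119.23554992675781), (120.9002685546875, 84.0826187133789), 88.30142211914062)
green ((649.7158203125, 124.77012634277344), (118.93296813964844, 78.4424819946289), 81.41926574707031)
mat ((465.3619384765625, -318.3593444824219), (196.39776611328125, 200.3170166015625), 0.8756160736083984)
mat [ 464.4 -318.3    4. ] [ 466.1 -428.1    4. ]
[422.97961396 295.3525142  120.        ]
d [-0.3314 -0.1983  0.0302] dr [-0.0016 -0.0004 -0.2658] tcp [157.4 578.4 210. ] [-3.14  -0.     2.876] t 0.1 F [ 0.2  0.4 -0.4] gap 85.66744722222192 0.0
```

Emit:
jog_arm(
  delta_pos=[
    [-0.05,-0.03,0],
    [-0.1,-0.06,0],
    [-0.15,-0.09,0],
    [-0.2,-0.12,0],
    [-0.25,-0.15,0],
  ],
  dr=[
    [0,0,-0.06],
    [0,0,-0.12],
    [0,0,-0.18],
    [0,0,-0.24],
    [0,0,-0.266],
  ],
  hand=100,
)

```text
clock: 0.72
tcp_pos: [360.2, 366.9, 210.6]
orientation: [-3.141, -0.0, -3.14]
wrist_force: [0.7, 0.5, 0.9]
finger_gap: 85.2
gripper_force: 0.0
```

```bash
python3 -c "
from h import *
go([425,300,190],np.pi)"
```

```text
d [-0.0647 -0.067   0.0206] dr [-0.0002 -0.0002  0.0018] tcp [360.2 366.9 210.6] [-3.141 -0.    -3.14 ] t 0.725 F [0.7 0.5 0.9] gap 85.21363593661893 0.0
```

Emit:
jog_arm(
  delta_pos=[
    [-0.025,-0.03,0.01],
    [-0.05,-0.055,0.02],
    [-0.06,-0.066,0.02],
    [-0.06,-0.066,0.02],
    [-0.06,-0.066,0.02],
  ],
  dr=[
    [0,0,0],
    [0,0,0],
    [0,0,0],
    [0,0,0],
    [0,0,0],
  ],
)

```text
clock: 1.35
tcp_pos: [418.9, 303.5, 191.3]
orientation: [3.141, 0.0, -3.141]
wrist_force: [-0.9, 0.3, -0.4]
finger_gap: 85.2
gripper_force: 0.0
```

```bash
python3 -c "
from h import *
c=snap('wrist','w1.png'); go([425,300,71],np.pi)
E=np.array(c['extrinsics']);print(-E[:3,:3].T@E[:3,3],E[:3,:3]); print(proj(c,[425,300,120]))"
```

```text
d [-0.0061 -0.0037  0.1203] dr [0.0006 0.0002 0.0014] tcp [418.8 303.6 191.3] [ 3.141  0.    -3.14 ] t 1.4 F [-0.   0.4  0.1] gap 85.43678805494754 0.0
[350.9999944 303.0452655 352.7859487] [[-8.82913451e-04  9.99999190e-01  9.16896246e-04]
 [ 9.62911006e-01  6.02771982e-04  2.69818516e-01]
 [ 2.69817745e-01  1.12111588e-03 -9.62910758e-01]]
[313.48716264 207.45172355]
```

View pics/w1.png

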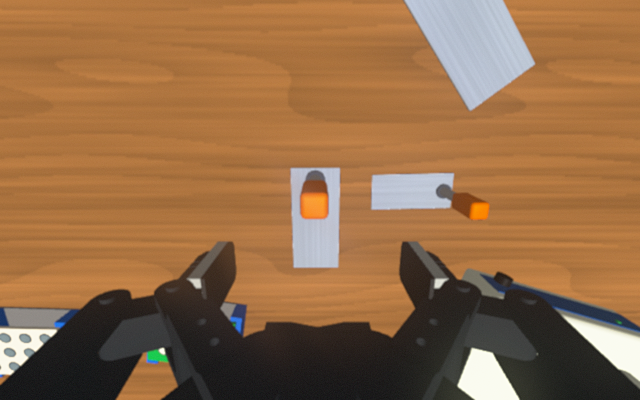

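Wrist view: the middle lifter has its grip top at (314,206) and its blade over cols 291–340 and rows 168–268. The small one is to the right at (478,210). I'll measure the grip and blade here.

```bash
python3 -c "
from h import *
c=load('w1.png'); h=cv2.cvtColor(c['image'],cv2.COLOR_RGB2HSV)
m=cv2.inRange(h,(3,200,225),(16,255,255)); m[:,:280]=0;m[:,350:]=0;m[:150]=0;m[290:]=0
ys,xs=np.nonzero(m); print(xs.min(),xs.max(),ys.min(),ys.max()); print(ray(c,(xs.min()+xs.max()+1)/2,(ys.min()+ys.max()+1)/2,120))
print(ray(c,xs.min(),ys.min(),120),ray(c,xs.max()+1,ys.max()+1,120))
k=cv2.inRange(h,(100,15,100),(140,110,240)); k[:,:280]=0;k[:,350:]=0;k[:150]=0;k[280:]=0
cs=max(cv2.findContours(k,0,1)[0],key=cv2.contourArea)
print(cv2.minAreaRect(np.array([ray(c,p[0][0]+.5,p[0][1]+.5,3)[:2] for p in cs],np.float32)))
"
```

```text
301 326 194 217
[423.65530471 300.45663246 120.        ]
[412.70063776 289.14138482 120.        ] [434.88344673 312.05435681 120.        ]
((479.89349365234375, 301.3438415527344), (139.80401611328125, 61.934486389160156), 0.04173267260193825)
```

Emit:
jog_arm(
  delta_pos=[
    [-0.0057,-0.003,0.02],
    [-0.0057,-0.003,0.05],
    [-0.0057,-0.003,0.085],
    [-0.0057,-0.003,0.113],
    [-0.0057,-0.003,0.121],
  ],
  dr=[
    [0,0,0],
    [0,0,0],
    [0,0,0],
    [0,0,0],
    [0,0,0],
  ],
)

```text
clock: 2.02
tcp_pos: [423.2, 299.7, 68.1]
orientation: [-3.14, -0.003, -3.14]
wrist_force: [-0.1, 0.1, -1.3]
finger_gap: 85.3
gripper_force: 0.0
```

Emit:
jog_arm(
  delta_pos=[
    [0,0,0],
    [0,0,0],
    [0,0,0],
    [0,0,0],
    [0,0,0],
  ],
  dr=[
    [0,0,0],
    [0,0,0],
    [0,0,0],
    [0,0,0],
    [0,0,0],
  ],
  hand=0,
  squeeze=100,
)

```text
clock: 2.65
tcp_pos: [426.0, 300.4, 71.4]
orientation: [3.14, 0.002, -3.141]
wrist_force: [-1.5, 2.9, 7.3]
finger_gap: 24.6
gripper_force: 99.3
```

Emit:
jog_arm(
  delta_pos=[
    [0,0,0],
    [0,0,0],
    [0,0,0],
    [0,0,0],
    [0,0,0],
  ],
  dr=[
    [0,0,0],
    [0,0,0],
    [0,0,0],
    [0,0,0],
    [0,0,0],
  ],
)

```text
clock: 3.28
tcp_pos: [426.0, 300.4, 71.4]
orientation: [3.14, 0.002, -3.141]
wrist_force: [-1.9, 1.6, 6.3]
finger_gap: 24.6
gripper_force: 99.3
```

```bash
python3 -c "
from h import *
go([424.5,300.7,71],np.pi)"
```

```text
d [0.0015 0.0003 0.0004] dr [0.0018 0.002  0.0002] tcp [426.  300.4  71.4] [ 3.140e+00  2.000e-03 -3.141e+00] t 3.275 F [-1.9  1.6  6.3] gap 24.6289096080017 99.33547854423523
```

Emit:
jog_arm(
  delta_pos=[
    [0,0,-0.005],
    [0,0,-0.015],
    [0,0,-0.03],
    [0,0,-0.045],
    [0,0,-0.05],
  ],
  dr=[
    [0,0,0],
    [0,0,0],
    [0,0,0],
    [0,0,0],
    [0,0,0],
  ],
)

```text
clock: 3.9
tcp_pos: [426.2, 300.1, 122.0]
orientation: [3.14, 0.003, -3.141]
wrist_force: [0.0, 0.2, -2.7]
finger_gap: 24.7
gripper_force: 98.3
```

Emit:
jog_arm(
  delta_pos=[
    [0,-0.02,0],
    [0,-0.06,0],
    [0,-0.11,0],
    [0,-0.16,0],
    [0,-0.21,0],
  ],
  dr=[
    [0,0,0],
    [0,0,0],
    [0,0,0],
    [0,0,0],
    [0,0,0],
  ],
)

```text
clock: 4.53
tcp_pos: [424.2, 87.2, 119.3]
orientation: [-3.141, -0.001, -3.141]
wrist_force: [1.1, -0.7, -2.9]
finger_gap: 25.0
gripper_force: 99.0
```

Emit:
jog_arm(
  delta_pos=[
    [0,-0.05,0],
    [0,-0.1,0],
    [0,-0.15,0],
    [0,-0.19,0],
    [0,-0.21,0],
  ],
  dr=[
    [0,0,0],
    [0,0,0],
    [0,0,0],
    [0,0,0],
    [0,0,0],
  ],
)

```text
clock: 5.15
tcp_pos: [423.9, -123.0, 119.4]
orientation: [-3.141, -0.001, 3.139]
wrist_force: [0.5, 0.7, -2.4]
finger_gap: 24.5
gripper_force: 99.2
```

Emit:
jog_arm(
  delta_pos=[
    [0,0,0],
    [0,0,0],
    [0,0,0],
    [0,0,0],
    [0,0,0],
  ],
  dr=[
    [0,0,0],
    [0,0,0],
    [0,0,0],
    [0,0,0],
    [0,0,0],
  ],
)

```text
clock: 5.78
tcp_pos: [425.3, -120.0, 119.9]
orientation: [-3.142, 0.0, -3.141]
wrist_force: [0.5, 0.6, -2.5]
finger_gap: 24.6
gripper_force: 99.3
```

```bash
python3 -c "
from h import *
c=snap('wrist','w2.png'); snap('scene','s2.png'); go([450,-119,121],np.pi)"
```

```text
d [-0.0247  0.0012 -0.0011] dr [-0.0001  0.0001  0.0007] tcp [ 425.3 -120.2  119.9] [-3.142  0.    -3.141] t 5.875 F [-1.1  1.  -2.7] gap 24.4492410492903 99.25595283508301
```

View pics/w2.png

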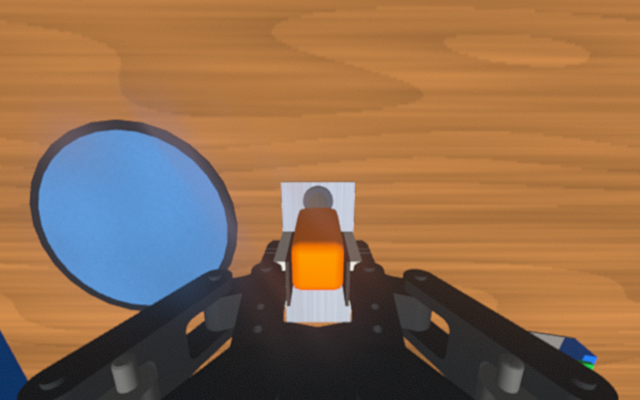

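View pics/s2.png

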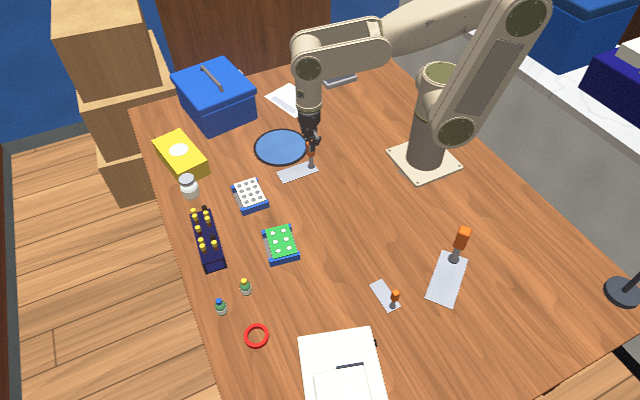

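Wrist view: the lifter is held, with its blade over cols 281–355 and rows 182–323, and the tile is hidden behind the gripper. Scene view: the lifter hangs level in front of the white tile at (250,194), and the green tile at (281,243) is undisturbed. Next I check the blade tilt and refine the tile pose from its wells.

Run:
```python
from h import *
np.set_printoptions(precision=1,suppress=True)
c=load('w2.png'); g=np.array([424,-120,0]); zb=119.9-71.4+3
for dx in(-16,127):
    for dy in(-32,32): print('exp',proj(c,[g[0]+dx,g[1]+dy,zb]))
for n,box in(('top1.png',(355,112,412,160)),('scene1.png',(225,170,275,218))):
    c=load(n); x0,y0,x1,y1=box; im=c['image'][y0:y1,x0:x1]; S=6
    big=cv2.resize(im,None,fx=S,fy=S,interpolation=cv2.INTER_CUBIC); h=cv2.cvtColor(big,cv2.COLOR_RGB2HSV)
    w=cv2.inRange(h,(0,0,160),(180,50,255)); cs=cv2.findContours(w,cv2.RETR_CCOMP,cv2.CHAIN_APPROX_NONE)
    P=[]
    for k,hh in zip(cs[0],cs[1][0]):
        if hh[3]>=0 and 150<cv2.contourArea(k)<1500:
            m=cv2.moments(k); P.append(ray(c,x0+(m['m10']/m['m00']+.5)/S,y0+(m['m01']/m['m00']+.5)/S,36)[:2])
    P=np.array(P); print(n,len(P),P.mean(0)); 
    if len(P)==12: r=cv2.minAreaRect(P.astype(np.float32)); print(r)
    big=max(cs[0],key=cv2.contourArea); Q=np.array([ray(c,x0+(p[0][0]+.5)/S,y0+(p[0][1]+.5)/S,36)[:2] for p in big],np.float32); print(cv2.minAreaRect(Q))
```

```text
exp [280.  182.3]
exp [355.1 182.4]
exp [285.1 323.4]
exp [349.6 323.4]
top1.png 12 [ 666.6 -120.4]
((666.5748901367188, -120.27095794677734), (84.1399154663086, 50.35927200317383), 88.4105224609375)
((663.8822021484375, -120.8335189819336), (122.55955505371094, 91.40887451171875), 88.29025268554688)
scene1.png 0 nan
((673.1803588867188, -115.5074462890625), (124.08458709716797, 100.56178283691406), 87.56417846679688)<stdin>:14: RuntimeWarning: Mean of empty slice.
  ret = ret.dtype.type(ret / rcount)
```

Emit:
jog_arm(
  delta_pos=[
    [-0.006,0.001,0.008],
    [-0.014,0.003,0.018],
    [-0.022,0.0045,0.028],
    [-0.029,0.0055,0.0345],
    [-0.03,0.0055,0.035],
  ],
  dr=[
    [0,0,0.01],
    [0,0,0.02],
    [0,0,0.028],
    [0,0,0.028],
    [0,0,0.028],
  ],
)

```text
clock: 6.5
tcp_pos: [455.1, -114.6, 84.0]
orientation: [3.141, -0.002, 3.114]
wrist_force: [-0.4, 0.6, -3.5]
finger_gap: 24.5
gripper_force: 99.2
```

Emit:
jog_arm(
  delta_pos=[
    [0,0,0],
    [0,0,0],
    [0,0,0],
    [0,0,0],
    [0,0,0],
  ],
  dr=[
    [0,0,0],
    [0,0,0],
    [0,0,0],
    [0,0,0],
    [0,0,0],
  ],
)

```text
clock: 7.12
tcp_pos: [455.2, -115.0, 85.0]
orientation: [-3.142, 0.0, 3.114]
wrist_force: [-0.2, 0.4, -3.0]
finger_gap: 24.2
gripper_force: 99.2
```

```bash
python3 -c "
from h import *
go([595.9,-118.6,85],np.pi-.028)
c=snap('scene','s3.png'); cv2.imwrite('pics/s3c.png',cv2.resize(c['image'][110:230,190:350,::-1],None,fx=5,fy=5,interpolation=cv2.INTER_CUBIC))"
```

```text
d [-0.1407  0.0003  0.    ] dr [-0.0001  0.0002  0.0001] tcp [ 455.2 -115.    85. ] [-3.142  0.     3.114] t 7.125 F [-0.2  0.4 -3. ] gap 24.213353180070648 99.24299955368042
```

View pics/s3c.png

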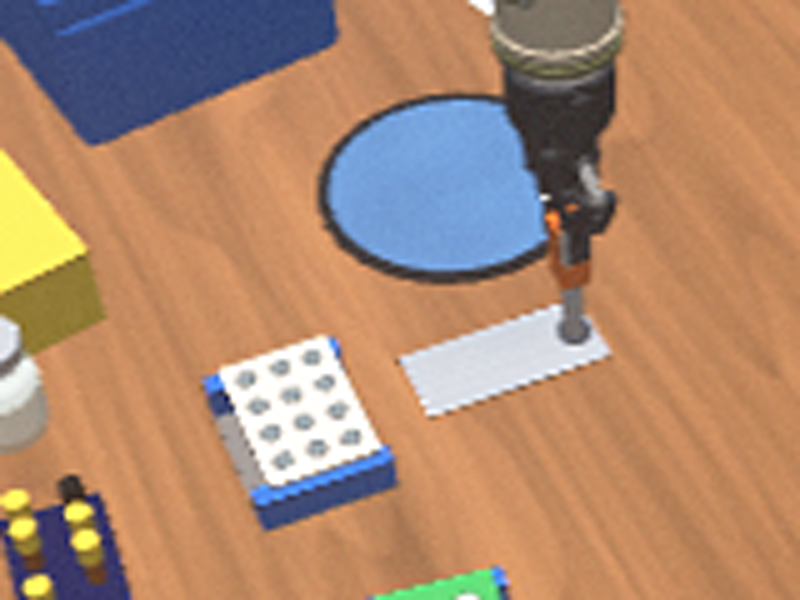

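Crop: the blade lies level, in line with the slot, with its tip edge at crop (400–430, 357–415). The white tile corners are at (220,370), (328,338), (383,452) and (270,487), resting squarely on the rails. I insert most of the way and cross-check the tile centre from this view.

Emit:
jog_arm(
  delta_pos=[
    [-0.007,0,0],
    [-0.02,0,0],
    [-0.035,0,0],
    [-0.05,0,0],
    [-0.065,0,0],
  ],
  dr=[
    [0,0,0],
    [0,0,0],
    [0,0,0],
    [0,0,0],
    [0,0,0],
  ],
)

```text
clock: 7.8
tcp_pos: [521.6, -116.7, 84.8]
orientation: [3.142, 0.0, 3.114]
wrist_force: [0.6, -0.2, -3.5]
finger_gap: 24.4
gripper_force: 99.2
```

Emit:
jog_arm(
  delta_pos=[
    [-0.015,0,0],
    [-0.03,0,0],
    [-0.045,0,0],
    [-0.06,0,0],
    [-0.065,0,0],
  ],
  dr=[
    [0,0,0],
    [0,0,0],
    [0,0,0],
    [0,0,0],
    [0,0,0],
  ],
)

```text
clock: 8.43
tcp_pos: [586.4, -118.5, 84.6]
orientation: [3.142, 0.0, 3.114]
wrist_force: [0.1, 0.4, -2.7]
finger_gap: 24.5
gripper_force: 99.2
```

```bash
python3 -c "
from h import *
go([595.9,-118.6,85],np.pi-.028)
c=load('s3.png')
P=np.array([ray(c,190+u/5,110+v/5,36) for u,v in((220,370),(328,338),(383,452),(270,487))]);print(P,P.mean(0))
t=load('top1.png'); print([ray(c,190+u/5,110+v/5,15)[:2] for u,v in((400,357),(430,415))],'exp tip x',455.2-1.3+127)
"
```

```text
d [-0.0095  0.0001 -0.0004] dr [0.     0.0002 0.0005] tcp [ 586.4 -118.5   84.6] [3.142 0.    3.114] t 8.425 F [ 0.1  0.4 -2.7] gap 24.464641822563696 99.21834468841553
[[ 704.71373311 -176.887945     36.        ]
 [ 623.75232733 -171.52780511   36.        ]
 [ 628.28173427  -52.15274552   36.        ]
 [ 709.6119547   -57.70367315   36.        ]] [ 666.58993735 -114.5680422    36.        ]
[array([ 578.28726111, -149.22336821]), array([580.30431631, -86.8260006 ])] exp tip x 580.9
```

Emit:
jog_arm(
  delta_pos=[
    [-0.004,0,0],
    [-0.008,0,0],
    [-0.0095,0,0],
    [-0.0095,0,0],
    [-0.0095,0,0],
  ],
  dr=[
    [0,0,0],
    [0,0,0],
    [0,0,0],
    [0,0,0],
    [0,0,0],
  ],
)

```text
clock: 9.05
tcp_pos: [594.5, -118.8, 84.9]
orientation: [-3.142, -0.0, 3.114]
wrist_force: [-0.7, 0.6, -2.7]
finger_gap: 24.5
gripper_force: 99.2
```

```bash
python3 -c "
from h import *
go([595.9,-118.6,85],np.pi-.028)
c=snap('scene','s4.png'); t=snap('top','t4.png')
a=cv2.resize(c['image'][165:225,220:290,::-1],None,fx=5.5,fy=5.5,interpolation=cv2.INTER_CUBIC);b=cv2.resize(t['image'][105:165,350:420,::-1],None,fx=5.5,fy=5.5,interpolation=cv2.INTER_CUBIC)
cv2.imwrite('pics/c4.png',np.hstack([a,b]))
for n,cc in(('s',c),('t',t)):
  for y in(-32,32): print(n,proj(cc,[721.6,-121.9+y,16.4]))
  print(n,[proj(cc,[666.6+x*40,y0+k*60,36]).round(1) for y0 in(-120.4,-114.6) for x in(-1,1) for k in(-1,1)])
"
```

```text
d [-0.0014  0.0003 -0.0001] dr [-0.     -0.      0.0001] tcp [ 594.5 -118.8   84.9] [-3.142 -0.     3.114] t 9.05 F [-0.7  0.6 -2.7] gap 24.545309031893453 99.21786904335022
s [232.4643515  193.45630554]
s [238.40430825 205.75695764]
s [array([254. , 176.3]), array([266.2, 198.6]), array([233.2, 183.5]), array([244.6, 206.6]), array([254.6, 177.3]), array([266.8, 199.8]), array([233.7, 184.6]), array([245.1, 207.7])]
t [395.25457495 119.00982679]
t [372.43575387 118.66700252]
t [array([406.7, 150.1]), array([362.7, 149.5]), array([406.2, 121.9]), array([362.6, 121.3]), array([404.5, 150.1]), array([360.5, 149.4]), array([404.1, 121.9]), array([360.5, 121.3])]
```

View pics/c4.png

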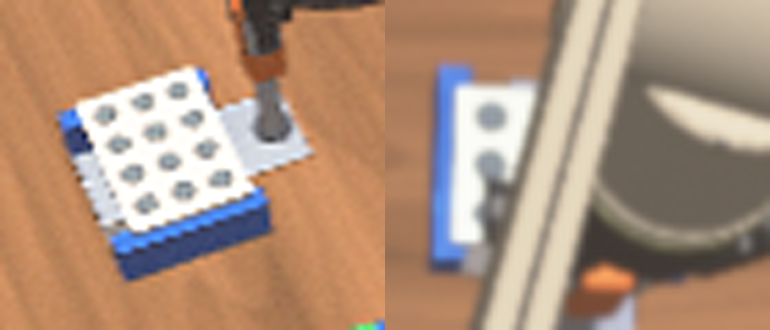

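Scene crop: the blade passes under the tile, with its tip out at the far end around crop (80–108, 155–225), and the tile is undisturbed. Top crop: the tile's left edge is at crop x≈455 and the blade tip corner at about (512,82). The two views put the blade about 3 mm to the −y side, so I shift it and then lift slowly.

Emit:
jog_arm(
  delta_pos=[
    [-0.0007,0.0015,0],
    [-0.0014,0.003,0],
    [-0.0014,0.003,-0.003],
    [-0.0014,0.003,-0.006],
    [-0.0014,0.003,-0.009],
  ],
  dr=[
    [0,0,0],
    [0,0,0],
    [0,0,0],
    [0,0,0],
    [0,0,0],
  ],
)

```text
clock: 9.78
tcp_pos: [596.3, -115.9, 94.3]
orientation: [-3.141, 0.0, 3.114]
wrist_force: [0.3, 0.7, -2.7]
finger_gap: 24.9
gripper_force: 99.2
```

Emit:
jog_arm(
  delta_pos=[
    [0,0,-0.002],
    [0,0,-0.004],
    [0,0,-0.006],
    [0,0,-0.008],
    [0,0,-0.01],
  ],
  dr=[
    [0,0,0],
    [0,0,0],
    [0,0,0],
    [0,0,0],
    [0,0,0],
  ],
)

```text
clock: 10.4
tcp_pos: [596.0, -115.8, 103.8]
orientation: [3.142, -0.0, 3.114]
wrist_force: [-0.5, 0.4, -4.0]
finger_gap: 24.5
gripper_force: 99.2
```

Emit:
jog_arm(
  delta_pos=[
    [0,0,-0.003],
    [0,0,-0.008],
    [0,0,-0.014],
    [0,0,-0.02],
    [0,0,-0.025],
  ],
  dr=[
    [0,0,0],
    [0,0,0],
    [0,0,0],
    [0,0,0],
    [0,0,0],
  ],
)

```text
clock: 11.02
tcp_pos: [596.3, -115.9, 129.6]
orientation: [-3.141, 0.001, 3.114]
wrist_force: [0.4, -0.4, -4.1]
finger_gap: 24.5
gripper_force: 99.2
```

Run:
```python
from h import *
go([595.9,-115.6,140],np.pi-.028)
c=snap('scene','s5.png'); a=cv2.resize(c['image'][110:230,190:350,::-1],None,fx=5,fy=5,interpolation=cv2.INTER_CUBIC);cv2.imwrite('pics/s5c.png',a)
w=load('w2.png')
```

```text
d [ 0.0004  0.0003 -0.0104] dr [-0.0001  0.0005  0.0002] tcp [ 596.3 -115.9  129.6] [-3.141e+00  1.000e-03  3.114e+00] t 11.025 F [ 0.4 -0.4 -4.1] gap 24.458974058217755 99.18469548225403
```

View pics/s5c.png

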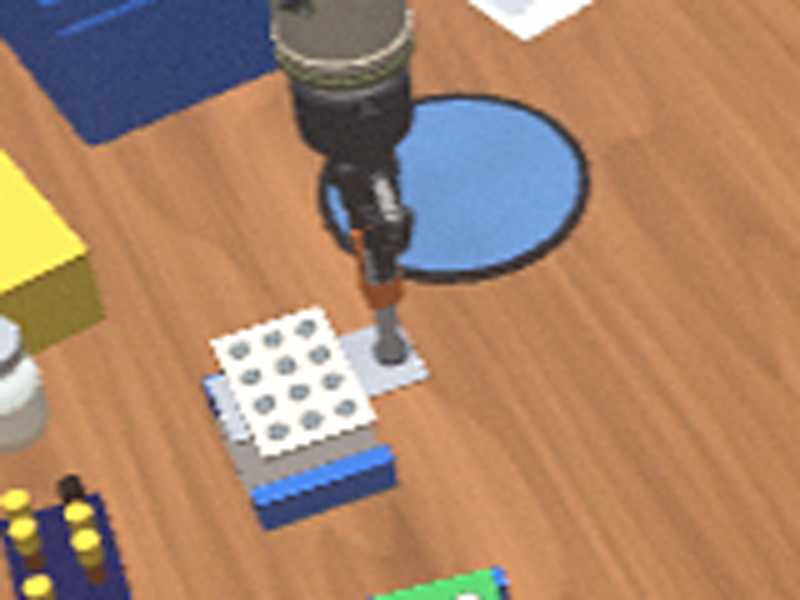

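Crop: the tile is level and clear of the stand, with corners (211,342), (322,308), (377,418) and (263,456). The blade rear is at about (385,320)–(428,373). I compute the tile's offset on the blade and cross-check the mat centre in the scene view.

Run:
```python
from h import *
np.set_printoptions(precision=1,suppress=True)
c=load('s5.png')
P=np.array([ray(c,190+u/5,110+v/5,67.2) for u,v in((211,342),(322,308),(377,418),(263,456))]);print('tile',P.mean(0),'blade mid nominal',[595+72,-115.7-2])
print('rear corner',ray(c,190+428/5,110+373/5,61.2),'nominal',[595-16+.9,-115.7+32+.4])
for n,b in(('scene1.png',(245,122,312,170)),('top1.png',(410,168,500,254))):
    c=load(n);x0,y0,x1,y1=b; im=c['image'][y0:y1,x0:x1]; h=cv2.cvtColor(im,cv2.COLOR_RGB2HSV)
    m=cv2.inRange(h,(95,100,60),(125,255,255))|cv2.inRange(h,(0,0,0),(180,255,70))
    k=max(cv2.findContours(m,0,1)[0],key=cv2.contourArea)
    W=np.array([ray(c,p[0][0]+x0+.5,p[0][1]+y0+.5,4)[:2] for p in k],np.float32)
    print(n,cv2.fitEllipse(W),cv2.minEnclosingCircle(W))
go([393,-318,140],np.pi)
```

```text
tile [ 667.  -116.1   67.2] blade mid nominal [667, -117.7]
rear corner [578.6 -84.8  61.2] nominal [579.9, -83.3]
scene1.png ((465.56951904296875, -312.74334716796875), (203.38607788085938, 206.2529754638672), 40.72002410888672) ((464.46075439453125, -313.37567138671875), 108.19012451171875)
top1.png ((462.99090576171875, -318.2524108886719), (206.70323181152344, 210.9225311279297), 164.4436798095703) ((464.0343322753906, -318.95806884765625), 106.85343170166016)
d [ 0.2 -0.2 -0. ] dr [-0.  0. -0.] tcp [ 596.7 -116.   130.3] [-3.1  0.   3.1] t 11.075 F [ 0.3  0.1 -2.7] gap 24.10398553788907 99.15978670120239
```

Emit:
jog_arm(
  delta_pos=[
    [0.002,-0.002,0],
    [0.006,-0.0065,0],
    [0.0126,-0.013,0],
    [0.021,-0.0215,0],
    [0.0314,-0.0323,0],
  ],
  dr=[
    [0,0,0],
    [0,0,0],
    [0,0,0],
    [0,0,0],
    [0,0,0],
  ],
)

```text
clock: 11.7
tcp_pos: [563.1, -148.0, 128.8]
orientation: [-3.142, -0.0, 3.114]
wrist_force: [0.3, -0.1, -3.9]
finger_gap: 24.5
gripper_force: 99.0
```

Emit:
jog_arm(
  delta_pos=[
    [0.014,-0.0144,0],
    [0.0293,-0.0302,0],
    [0.0454,-0.0467,0],
    [0.0614,-0.0632,0],
    [0.0768,-0.079,0],
  ],
  dr=[
    [0,0,0],
    [0,0,0],
    [0,0,0],
    [0,0,0],
    [0,0,0],
  ],
)

```text
clock: 12.32
tcp_pos: [483.4, -225.4, 129.0]
orientation: [-3.141, 0.0, 3.113]
wrist_force: [-0.6, -0.7, -3.7]
finger_gap: 24.5
gripper_force: 99.0
```

Emit:
jog_arm(
  delta_pos=[
    [0.0154,-0.0158,0],
    [0.0293,-0.0302,0],
    [0.0419,-0.0431,0],
    [0.053,-0.0546,0],
    [0.0628,-0.0646,0],
  ],
  dr=[
    [0,0,0],
    [0,0,0],
    [0,0,0],
    [0,0,0],
    [0,0,0],
  ],
)

```text
clock: 12.95
tcp_pos: [419.5, -287.7, 129.0]
orientation: [-3.142, 0.0, 3.113]
wrist_force: [0.6, -0.6, -4.2]
finger_gap: 24.4
gripper_force: 99.0
```

Emit:
jog_arm(
  delta_pos=[
    [0.0084,-0.0086,0],
    [0.0154,-0.0158,0],
    [0.0209,-0.0215,0],
    [0.0244,-0.0251,0],
    [0.0258,-0.0266,0],
  ],
  dr=[
    [0,0,0],
    [0,0,0],
    [0,0,0],
    [0,0,0],
    [0,0,0],
  ],
)

```text
clock: 13.58
tcp_pos: [393.7, -312.9, 128.9]
orientation: [3.142, 0.0, 3.114]
wrist_force: [-1.0, 0.1, -3.5]
finger_gap: 24.7
gripper_force: 99.1
```

Run:
```python
from h import *
go([393.8,-312.7,80],np.pi-.028)
c=snap('scene','s6.png'); t=snap('top','t6.png')
a=cv2.resize(c['image'][105:185,235:330,::-1],None,fx=4.2,fy=4.2,interpolation=cv2.INTER_CUBIC);b=cv2.resize(t['image'][165:245,410:505,::-1],None,fx=4.2,fy=4.2,interpolation=cv2.INTER_CUBIC)
cv2.imwrite('pics/c6.png',np.hstack([a,b]))
```

```text
d [-0.0001  0.0002  0.0489] dr [0.     0.     0.0001] tcp [ 393.7 -312.9  128.9] [3.142 0.    3.114] t 13.575 F [-1.   0.1 -3.5] gap 24.70627721712207 99.07569408416748
```

View pics/c6.png

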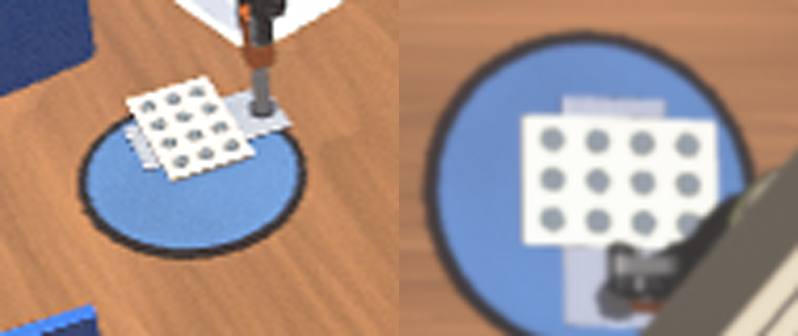

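Both crops show the tile still level and central on the blade: the scene crop has it at about (190,128), the top crop at about (619,180) with the blade over cols 563–665. I compare tile and mat centres within each view.

Run:
```python
from h import *
c=load('t6.png'); s=load('s6.png')
print('top tile',ray(c,410+(619-399)/4.2,165+180/4.2,66.5),'mat 463.5,-318.5')
P=np.array([ray(s,235+u/4.2,105+v/4.2,66.5) for u,v in((127,100),(207,77),(255,155),(173,180))]);print('scene tile',P.mean(0),'mat 465,-313')
```

```text
top tile [ 465.42800413 -316.45057371   66.5       ] mat 463.5,-318.5
scene tile [ 464.3505402  -311.48080796   66.5       ] mat 465,-313
```

Emit:
jog_arm(
  delta_pos=[
    [0,-0.0008,0.004],
    [0,-0.0016,0.012],
    [0,-0.0016,0.022],
    [0,-0.0016,0.032],
    [0,-0.0016,0.038],
  ],
  dr=[
    [0,0,0],
    [0,0,0],
    [0,0,0],
    [0,0,0],
    [0,0,0],
  ],
)

```text
clock: 14.3
tcp_pos: [393.3, -313.9, 89.6]
orientation: [3.141, -0.001, 3.114]
wrist_force: [0.2, -0.4, -3.9]
finger_gap: 24.6
gripper_force: 99.1
```

Emit:
jog_arm(
  delta_pos=[
    [0,0,0.004],
    [0,0,0.007],
    [0,0,0.009],
    [0,0,0.011],
    [0,0,0.012],
  ],
  dr=[
    [0,0,0],
    [0,0,0],
    [0,0,0],
    [0,0,0],
    [0,0,0],
  ],
)

```text
clock: 14.92
tcp_pos: [393.8, -314.5, 78.9]
orientation: [-3.141, 0.0, 3.114]
wrist_force: [-0.3, -0.1, -4.0]
finger_gap: 24.8
gripper_force: 99.1
```

Emit:
jog_arm(
  delta_pos=[
    [0,0,0.0005],
    [0,0,0.001],
    [0,0,0.0015],
    [0,0,0.002],
    [0,0,0.0025],
  ],
  dr=[
    [0,0,0],
    [0,0,0],
    [0,0,0],
    [0,0,0],
    [0,0,0],
  ],
)

```text
clock: 15.55
tcp_pos: [393.7, -314.4, 76.4]
orientation: [3.142, -0.0, 3.114]
wrist_force: [-0.4, 0.3, -3.5]
finger_gap: 24.7
gripper_force: 99.1
```

Emit:
jog_arm(
  delta_pos=[
    [0,0,0.0003],
    [0,0,0.0006],
    [0,0,0.0009],
    [0,0,0.0012],
    [0,0,0.0014],
  ],
  dr=[
    [0,0,0],
    [0,0,0],
    [0,0,0],
    [0,0,0],
    [0,0,0],
  ],
)

```text
clock: 16.18
tcp_pos: [393.8, -314.6, 75.4]
orientation: [-3.141, 0.0, 3.114]
wrist_force: [-3.3, 2.4, 2.8]
finger_gap: 24.4
gripper_force: 99.9
```

Emit:
jog_arm(
  delta_pos=[
    [0,0,0],
    [0,0,0],
    [0,0,0],
    [0,0,0],
    [0,0,0],
  ],
  dr=[
    [0,0,0],
    [0,0,0],
    [0,0,0],
    [0,0,0],
    [0,0,0],
  ],
  squeeze=20,
)

```text
clock: 16.8
tcp_pos: [393.8, -314.5, 75.4]
orientation: [-3.141, 0.0, 3.114]
wrist_force: [-4.5, 2.3, 5.0]
finger_gap: 24.5
gripper_force: 100.4
```

Emit:
jog_arm(
  delta_pos=[
    [0,0,0],
    [0,0,0],
    [0,0,0],
    [0,0,0],
    [0,0,0],
  ],
  dr=[
    [0,0,0],
    [0,0,0],
    [0,0,0],
    [0,0,0],
    [0,0,0],
  ],
  hand=80,
)

```text
clock: 17.42
tcp_pos: [393.8, -314.4, 75.0]
orientation: [-3.142, 0.0, 3.114]
wrist_force: [0.3, -0.1, -0.0]
finger_gap: 68.5
gripper_force: 0.0
```

Emit:
jog_arm(
  delta_pos=[
    [0,0,-0.01],
    [0,0,-0.03],
    [0,0,-0.06],
    [0,0,-0.1],
    [0,0,-0.13],
  ],
  dr=[
    [0,0,0],
    [0,0,0],
    [0,0,0],
    [0,0,0],
    [0,0,0],
  ],
)

```text
clock: 18.05
tcp_pos: [394.1, -314.8, 207.8]
orientation: [-3.14, 0.002, 3.114]
wrist_force: [-0.1, 0.7, 0.5]
finger_gap: 68.2
gripper_force: 0.0
```

Emit:
jog_arm(
  delta_pos=[
    [0,0.03,0],
    [0,0.08,0],
    [0,0.14,0],
    [0,0.19,0],
    [0,0.22,0],
  ],
  dr=[
    [0,0,0],
    [0,0,0],
    [0,0,0],
    [0,0,0],
    [0,0,0],
  ],
)

```text
clock: 18.68
tcp_pos: [399.9, -92.5, 206.0]
orientation: [-3.141, 0.002, 3.115]
wrist_force: [0.2, 0.3, -0.5]
finger_gap: 68.3
gripper_force: 0.0
```

Run:
```python
from h import *
np.set_printoptions(precision=1,suppress=True)
go([393.8,-312.7,80],np.pi)
for n,b in(('top',(405,160,505,250)),('scene',(240,110,325,175))):
    c=snap(n,n+'9.png'); x0,y0,x1,y1=b; im=c['image'][y0:y1,x0:x1]; S=6
    h=cv2.cvtColor(cv2.resize(im,None,fx=S,fy=S,interpolation=cv2.INTER_CUBIC),cv2.COLOR_RGB2HSV)
    def r(m,z):
        k=max(cv2.findContours(m,0,1)[0],key=cv2.contourArea)
        return np.array([ray(c,x0+(p[0][0]+.5)/S,y0+(p[0][1]+.5)/S,z)[:2] for p in k],np.float32)
    print(n,'tile',cv2.minAreaRect(r(cv2.inRange(h,(0,0,215),(180,30,255)),13)))
    print('mat',cv2.minEnclosingCircle(r(cv2.inRange(h,(95,100,60),(125,255,255))|cv2.inRange(h,(0,0,0),(180,255,70)),4)))
    m=cv2.inRange(h,(100,18,120),(140,95,235)); print('blade',cv2.minAreaRect(r(m,7)))
a=cv2.resize(load('scene9.png')['image'][105:185,235:330,::-1],None,fx=4.2,fy=4.2);b=cv2.resize(load('top9.png')['image'][165:245,410:505,::-1],None,fx=4.2,fy=4.2)
cv2.imwrite('pics/c9.png',np.hstack([a,b]))
```

```text
d [ 0.  -0.2  0.1] dr [-0.  0. -0.] tcp [399.9 -92.5 206. ] [-3.1  0.   3.1] t 18.675 F [ 0.2  0.3 -0.5] gap 68.33473457312438 0.0
top tile ((504.4856262207031, -241.79054260253906), (126.87464904785156, 18.374534606933594), 67.49861145019531)
mat ((436.240234375, -398.27557373046875), 51.63946533203125)
blade ((433.8237609863281, -403.0555114746094), (21.273590087890625, 115.50044250488281), 70.10177612304688)
scene tile ((451.06219482421875, -314.2251892089844), (122.49361419677734, 141.60545349121094), 88.6794204711914)
mat ((464.7911071777344, -316.7781677246094), 100.80280303955078)
blade ((447.76239013671875, -319.68157958984375), (131.9263458251953, 148.51023864746094), 89.06946563720703)
```

View pics/c9.png

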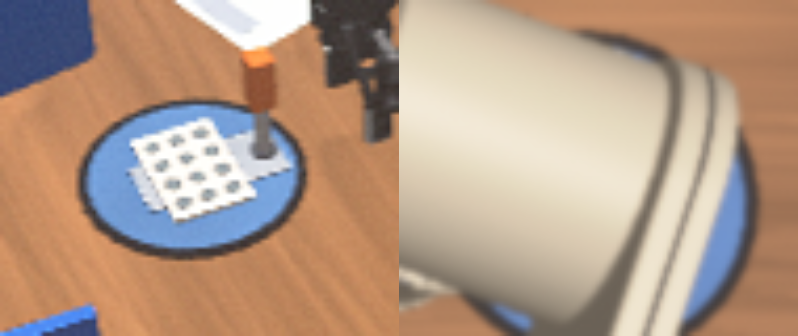

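The scene crop shows the lifter standing free and flat on the mat. The tile is centred on the blade at crop (193,168), with the mat spanning cols 79–306 and rows 98–258, and the gripper is clear. I'm handing the job in.

Run:
```python
from h import *
s=load('scene9.png')
P=np.array([ray(s,235+u/4.2,105+v/4.2,13) for u,v in((132,142),(211,117),(256,194),(175,221))]);print('tile',P.mean(0),'mat 465,-313')
if np.hypot(P[:,0].mean()-465,P[:,1].mean()+313)<8: print(finish_job())
```

```text
tile [ 464.15775016 -314.72434781   13.        ] mat 465,-313
the job is handed in; nothing more can be done
None
```

I set the lifter down flat on the blue mat and let go of it. The white tile lies on the middle of the blade, about 2 mm from the mat's centre by the last scene picture, and I handed the job in after about 19 s on the robot's clock.

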